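# Tidy the finishing bench

## Robot

A 6-joint arm with a two-finger parallel gripper is mounted at the origin on the work surface. World frame = base frame: x ahead of the robot, y to its left, z up, the work surface at z = 0. Lengths are in m, angles in degrees, forces in N, time in s.
With the tool pointing down it reaches from about 0.375 to 0.9 m from the base axis. Payload 3.1 kg.
Tool frame: the origin (TCP) lies midway between the tips of the shut fingers; the grasp point (between the pads) lies bot.hold_point_z behind it (bot.hold_point_z is the distance from the TCP to the grasp point, in m); z points along the fingers, y is the direction in which the jaws open and shut (so a half turn about z gives the same grasp; the last joint's range is limited). The gripper opens to 87 mm and grips with 3 to 60 N. Pads are 19 mm wide; open, the fingers measure 117 mm over their backs; the gripper's body (75 mm by 190 mm) begins 51 mm behind the grasp point.
Start: joints at [-85.342, 30.224, 82.088, -0, 67.689, -10.227], TCP at [0.161, -0.604, 0.223] pointing down, gripper open.
Joint ranges: [-176.69, 176.69], [-43.24, 126.21], [12.49, 139.97], [-82, 262], [0, 151.66], [-163.58, 163.58]. Speed limits (degrees/s): [159.86, 159.86, 180, 180, 180, 180].

## Interface

Orientations are given as a 3x3 rotation matrix whose columns are the frame's x, y, z axes.
In Python, from rig import bot, vision gives the robot as it stands.
- The arm moves only by the shell command python3 -m inch 'ROWS'. ROWS is JSON, a list of rows, each a list of 5 numbers: the finger opening in mm, from 0 to 87, then the shift along the tool's x, y, z in mm, then the turn about the tool's z in rad. In form: [[hand, dx, dy, dz, roll], ...]. A call has 1 to 8 rows; each row is the pose to reach, as a shift and turn from the pose measured when the call began, along the tool's axes at that moment; what a row does not reach only later rows make up. A row lasts 1/10 s, in which the tool goes at most 50 mm and 8.59 degrees, less where a joint would pass 70% of its speed; a pose out of reach is approached as far as the arm can. A call with a gripper value outside its range is refused whole. The fingers move at their own pace and stop on an object; the grip force is fixed at half the most. Time passes only in rows, so rows that repeat a pose let the fingers close. It gives the time, the measured TCP pose, the force and the opening at its end, in the units of the state.
- bot.read_state(): the state, without advancing time (a new reading comes with each control period).
- vision.capture(name): name is "scene" or "top" or "wrist"; returns (picture, depth): 480x640x3 uint8, red, green, blue; 480x640 float32, m along the optical axis (not along the pixel's ray), 0 where there is no reading.
- vision.camera_model(name): a dict with "intrinsics" (3x3 intrinsics, pixels), "dist" ([k1, k2, p1, p2, k3] as OpenCV has them; the pictures are not rectified), "camera_from_world" (4x4, takes a point from world to camera coordinates). Camera axes: x right, y down, z forward; pixel columns grow to the right and rows downward; lengths in m; the calibration is good to about 2 mm. A picture is of the moment at which its call begins: read the wrist's pose just before it. camera_model takes no time and is no camera call; for the wrist camera it gives the pose at the moment of the call.
- bot.hand_in(): hands the job in, once; it reports no verdict.
The state is a dict: "time_s": time; "joint_positions": joint angles; "qvel": joint speeds; "tau": joint torques, N m; "position": TCP position; "tcp_rot": TCP orientation; "force": force on the tool from outside, world axes, zero at the start; "moment": the same for the moment, N m; "opening": opening from 0.0 (shut) to 1.0 (fully open).
Only numpy, scipy, OpenCV 4.12 (cv2) and the standard library are available. Lean on these libraries where they do the work, as an engineer would, in place of code of your own. Each camera call takes 0.05 s, during which the arm holds its last target. There are 200 camera calls.

## Task

Put away what was left out on the finishing bench: stand the two spray cans in the plywood caddy, one in each bay, stand the two sample tins side by side in the shallow steel tray, and lay the brush flat in the long grey tray. Set each one down gently rather than dropping it, keep the cans and tins upright all the time, and leave the tape roll and the white bottle where they are.

Things in the scene. Friction and masses are not known exactly. Their poses are not given: they have to be found in the camera images.
- tall_spray: The taller of two upright spray cans: bare aluminium cylinder 52 mm in diameter with a paper band, topped by a straight white plastic cap 49 mm in diameter and 45 mm high; 165 mm high overall, about 0.2 kg. Origin: centre of its underside; z up. The cap is fixed firmly and is a good place to grip.
- short_spray: The shorter spray can, same build as the taller one (52 mm diameter, cap 49 mm in diameter and 45 mm high) but 140 mm high overall, about 0.2 kg. Origin: centre of its underside; z up.
- tall_tin: The taller and slimmer of two closed cylindrical sample tins: steel with a paper band and a brass-coloured lid, 54 mm in diameter, 78 mm high, about 0.2 kg. Origin: centre of its underside; z up.
- squat_tin: The lower and wider sample tin, same look: 60 mm in diameter, 58 mm high, about 0.2 kg. Origin: centre of its underside; z up.
- brush: Flat paint brush lying on the bench, 170 mm long, 60 g: pale wooden handle 22 mm wide (17 near its end), top 13 mm above the bench; steel ferrule 38 mm wide, 15 mm thick; stiff black bristles. x along it towards the bristles, z up. Origin: on the underside of the 22 mm wide part, near the centre of mass: grip here, closing along y. Handle end x = -85 mm, ferrule +18 to +48, bristle tips +85.
- can_caddy: Where spray cans belong: open plywood box fixed to the bench, 86 mm (x) by 167 mm (y) outside, 45 mm high, walls and floor 5 mm thick; a divider across the middle makes two equal bays, each 76 by 76 mm inside, for one can each, centred at y = +40.5 and -40.5 mm. Origin: centre of its underside; x along its short side, y along its long side, z up.
- tin_tray: Where sample tins belong: shallow open steel tray without divider, fixed to the bench, 92 mm (x) by 156 mm (y) outside, 12 mm high, walls and floor 3 mm thick; holds the two tins side by side along y, e.g. at y = +37 and -37 mm. Origin: centre of its underside; x along its short side, y along its long side, z up.
- brush_tray: Where the brush belongs: the longest tray, shallow, open, grey plastic, fixed to the bench, 102 mm (x) by 222 mm (y) outside, 12 mm high, walls and floor 3 mm thick; the brush lies along y in its middle, either way round. Origin: centre of its underside; x along its short side, y along its long side, z up.
- tape_roll: Bystander: roll of masking tape lying flat, brown ring 76 mm outside and 56 mm inside diameter, 24 mm high. Origin: centre of its underside.
- glue_bottle: Bystander: white round bottle with a black cap standing upright, 44 mm diameter, 70 mm high. Origin: centre of its underside.

How it is judged:
By the outcome, as a careful person would: the job done as asked, in the order asked, and still so for the second after the job is handed in, with the robot touching nothing.
It also fails if it takes over 128 s, if anything falls off the work surface, if the arm or the gripper's body presses on something with over 40 N, if the wrist force passes 120 N, or if a joint passes its speed limit or range.

## Working session

There is one attempt and no reset: what is moved stays moved. The work goes in short steps, Python scripts to look and compute and a shell command to move; the robot and the scene stay as the last step left them, time stands still between calls to the robot, and variables do not carry over. Pictures are saved under pics/ and viewed, about 12 in all and at most 16, crops included, and the job is handed in when it is done.

```bash
ls; mkdir -p pics; python3 - <<'E'
from rig import bot, vision
import cv2,numpy as np
s=bot.read_state();print({k:np.round(v,3).tolist() for k,v in s.items()},bot.hold_point_z)
for n in("scene","top"):
    p,d=vision.capture(n);cv2.imwrite(f"pics/{n}0.png",p[:,:,::-1]);np.save(f"{n}_d.npy",d);np.save(f"{n}_p.npy",p)
    m=vision.camera_model(n);print(n,m,(d>0).mean())
E
```

```text
pics
{'time_s': 0.0, 'joint_positions': [-85.341, 30.279, 82.156, -0.0, 67.69, -10.228], 'qvel': [-0.066, -0.025, -0.01, 0.019, -0.069, -0.035], 'tau': [-0.0, -44.004, -17.66, 0.063, 0.058, -0.0], 'position': [0.161, -0.603, 0.222], 'tcp_rot': [[0.966, 0.257, -0.0], [0.257, -0.966, 0.002], [0.0, -0.002, -1.0]], 'force': [0.319, -0.038, 0.382], 'moment': [-0.053, -0.008, 0.038], 'opening': 0.997} 0.0187
scene {'intrinsics': array([[601.36349069,   0.        , 316.41622116],
       [  0.        , 601.36349069, 244.64299426],
       [  0.        ,   0.        ,   1.        ]]), 'dist': array([-0.16672639,  0.        ,  0.        ,  0.        ,  0.        ]), 'camera_from_world': array([[-0.36186099,  0.93207662, -0.01702329,  0.19422035],
       [ 0.6669366 ,  0.24608036, -0.7033065 , -0.29502761],
       [-0.65134645, -0.26585264, -0.71068289,  1.38845628],
       [ 0.        ,  0.        ,  0.        ,  1.        ]])} 0.99591796875
top {'intrinsics': array([[610.04817787,   0.        , 315.23013901],
       [  0.        , 610.04817787, 239.77264052],
       [  0.        ,   0.        ,   1.        ]]), 'dist': array([-0.15126771,  0.        ,  0.        ,  0.        ,  0.        ]), 'camera_from_world': array([[-0.01806197, -0.99983217, -0.00306606,  0.02185885],
       [-0.99844729,  0.01819841, -0.05264817,  0.4822716 ],
       [ 0.05269513,  0.00211037, -0.99860842,  1.09053789],
       [ 0.        ,  0.        ,  0.        ,  1.        ]])} 0.995751953125
```

View pics/top0.png

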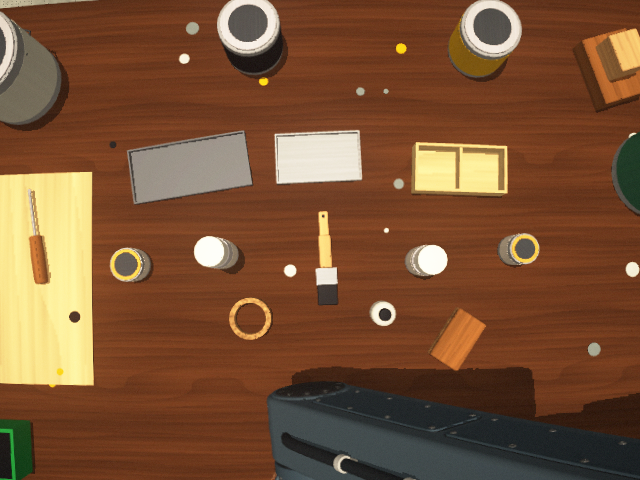

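View pics/scene0.png

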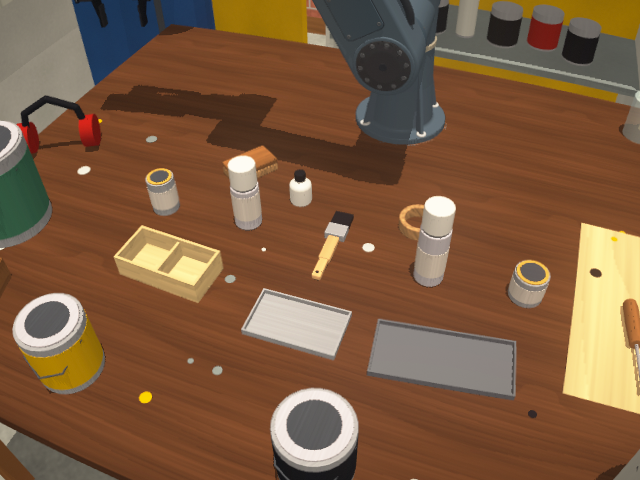

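The top view shows: grey tray (190,167), steel tray (318,157), caddy (460,169), white caps at (210,252) and (432,260), tins at (127,264) and (523,249), brush (325,258), tape (250,319), bottle (383,314). I'll measure them next.

```bash
cat > h.py <<'E'
import cv2,numpy as np
from rig import bot,vision
def ray(m,uv,z):
    "pixels (N,2) -> world xy on the plane at height z"
    uv=np.asarray(uv,float).reshape(-1,1,2)
    n=cv2.undistortPoints(uv,m["intrinsics"],m["dist"])[:,0]
    T=m["camera_from_world"];R,t=T[:3,:3],T[:3,3];c=-R.T@t
    d=np.c_[n,np.ones(len(n))]@R
    return c[:2]+d[:,:2]*((z-c[2])/d[:,2])[:,None]
def cloud(m,d):
    v,u=np.mgrid[:480,:640];uv=np.c_[u.ravel(),v.ravel()].astype(float).reshape(-1,1,2)
    n=cv2.undistortPoints(uv,m["intrinsics"],m["dist"])[:,0]
    T=m["camera_from_world"]
    P=np.c_[n,np.ones(len(n))]*d.ravel()[:,None]
    return ((P-T[:3,3])@T[:3,:3]).reshape(480,640,3)
def go(x,y,z,yaw=None):
    "tool-axis shift (mm) and roll (rad) to a TCP target; yaw = world direction (deg) of the jaws' y axis"
    s=bot.read_state();R=np.array(s["tcp_rot"]);p=np.array(s["position"])
    d=R.T@(np.array([x,y,z])-p)*1000;r=0
    if yaw is not None:
        a=np.radians(yaw);w=R.T@np.array([np.cos(a),np.sin(a),0]);r=np.arctan2(-w[0],w[1])
        r=(r+np.pi/2)%np.pi-np.pi/2
    print("shift",np.round(d,1),"roll",round(r,3),"q6",round(s["joint_positions"][5],1))
E
python3 - <<'E'
from h import *
m=vision.camera_model("top");d=np.load("top_d.npy");p=np.load("top_p.npy");C=cloud(m,d);Z=C[...,2]
def comp(mask,name,box,z):
    u0,v0,u1,v1=box;M=np.zeros((480,640),np.uint8);M[v0:v1,u0:u1]=mask[v0:v1,u0:u1]
    n,l,st,c=cv2.connectedComponentsWithStats(M);k=1+np.argmax(st[1:,4])
    cn=max(cv2.findContours((l==k).astype(np.uint8),0,cv2.CHAIN_APPROX_NONE)[0],key=len)[:,0]
    w=ray(m,cn,z);r=cv2.minAreaRect((w*1000).astype(np.float32));h=Z[l==k]
    print(name,"rect",np.round(r[0],1),np.round(r[1],1),round(r[2],1),"z med/max",np.round([np.median(h),np.percentile(h,98)],4),"circ",np.round(cv2.minEnclosingCircle((w*1000).astype(np.float32))[1],1))
print("bench z",np.median(Z[220:240,250:300]))
for n,b in dict(capL=(180,220,250,290),capR=(395,230,460,290),tinL=(100,235,160,295),tinR=(490,220,550,280),bottle=(365,295,400,330)).items():
    u0,v0,u1,v1=b;h=np.percentile(Z[v0:v1,u0:u1],99);comp(Z>h-.006,n,b,h)
comp(Z>.006,"brush",(300,200,350,315),.013)
comp(Z>.012,"tape",(220,290,280,345),.024)
comp(Z>.006,"grey",(115,120,260,215),.012)
comp(Z>.006,"steel",(265,120,370,195),.012)
comp(Z>.03,"caddy",(400,130,520,205),.045)
v=p.max(2);comp((v>150)&(np.ptp(p,axis=2)<40),"steelcol",(265,120,370,195),.005)
E
```

```text
bench z -0.0003498318360640715
capL rect [459.9 179. ] [47.3 46.9] 89.1 z med/max [0.1646 0.1684] circ 24.4
capR rect [ 441.1 -173.7] [47.8 46.7] 74.4 z med/max [0.1397 0.1438] circ 24.6
tinL rect [442.7 345.6] [57.9 57.9] 89.6 z med/max [0.0581 0.0621] circ 30.0
tinR rect [ 458.6 -347.9] [52.6 51. ] 22.1 z med/max [0.0776 0.0819] circ 26.8
bottle rect [ 349.6 -103. ] [18.9 18.8] 88.8 z med/max [0.0691 0.0723] circ 10.4
brush rect [451.3  -6.7] [ 37.9 169.9] 89.0 z med/max [0.0123 0.018 ] circ 85.8
tape rect [344.2 132.2] [75.3 75. ] 89.1 z med/max [0.0232 0.0277] circ 38.6
grey rect [621.1 243.8] [105.4 223.7] 7.6 z med/max [0.0111 0.0162] circ 121.8
steel rect [635.5   5.6] [ 92.1 157. ] 1.9 z med/max [0.0113 0.0162] circ 89.1
caddy rect [ 604.3 -248.1] [170.6  90.7] 87.9 z med/max [0.0429 0.0484] circ 94.5
steelcol rect [636.1   5.5] [ 92.4 156. ] 1.7 z med/max [0.003  0.0137] circ 89.6
```

```bash
python3 - <<'E'
from h import *
m=vision.camera_model("top");d=np.load("top_d.npy");p=np.load("top_p.npy");Z=cloud(m,d)[...,2]
def pix(mask,box):
    u0,v0,u1,v1=box;M=np.zeros((480,640),np.uint8);M[v0:v1,u0:u1]=mask[v0:v1,u0:u1]
    n,l,st,c=cv2.connectedComponentsWithStats(M);k=1+np.argmax(st[1:,4]);return np.argwhere(l==k)[:,::-1]
def rect(P,z):
    w=ray(m,P,z)*1000;r=cv2.minAreaRect(w.astype(np.float32));return np.round(np.r_[r[0],r[1],r[2],w.mean(0)],1)
print("caddy",rect(pix(Z>.040,(400,130,520,205)),.045))
for n,b,h in(("tall",(180,220,250,290),.165),("short",(395,230,460,290),.140),("squat",(100,235,160,295),.058),("tallt",(490,220,550,280),.078)):
    print(n,rect(pix(Z>h-.004,b),h))
B=pix(Z>.006,(300,200,350,315));w=ray(m,B,.013)*1000
for lo,hi in((455,480),(480,530),(400,430),(370,400),(440,455)):
    s=w[(w[:,0]>lo)&(w[:,0]<hi)];print(lo,hi,"y mid",np.round([s[:,1].mean(),np.ptp(s[:,1])],1))
print("x",w[:,0].min(),w[:,0].max())
go(.441,-.174,.222,-2)
E
```

```text
caddy [ 604.8 -249.9  167.1   89.6   87.9  605.7 -248.9]
tall [460.  179.4  47.5  47.   89.1 460.1 179.8]
short [ 440.8 -174.    48.7   46.6   88.8  441.2 -173.9]
squat [442.8 346.7  58.1  58.1  89.6 443.4 346.7]
tallt [ 458.3 -348.9   52.1   52.    88.7  458.  -348.4]
455 480 y mid [-4.1 21.7]
480 530 y mid [-2.6 20.1]
400 430 y mid [-6.  37.9]
370 400 y mid [-7.  34.7]
440 455 y mid [-4.8 20.1]
x 366.1309352321578 536.4391647038789
shift [ 381.3 -342.9    0.4] roll -1.276 q6 -10.2
```

```bash
python3 -m inch '[[87,48,-43,0,-0.14],[87,95,-86,0,-0.28],[87,143,-128,0,-0.42],[87,190,-171,0,-0.56],[87,238,-214,0,-0.7],[87,286,-257,0,-0.84],[87,333,-300,0,-0.98],[87,381,-343,0,-1.12]]'; python3 -c "
from h import *
go(.441,-.174,.222,-2)"
```

```text
time_s: 0.9
position: [0.3794, -0.2669, 0.2222]
tcp_rot: [[0.185, 0.983, -0.0], [0.983, -0.185, 0.002], [0.002, -0.001, -1.0]]
force: [0.4, -0.1, 0.2]
opening: 0.999
shift [102.6  43.3   0.4] roll -0.151 q6 -38.4
```

```bash
python3 -m inch '[[87,50,20,0,-0.08],[87,103,43,0,-0.151],[87,103,43,0,-0.151],[87,103,43,0,-0.151]]'; python3 -c "
from h import *
go(.441,-.174,.101,-2)"
```

```text
time_s: 1.3
position: [0.4412, -0.172, 0.2222]
tcp_rot: [[0.031, 1.0, -0.001], [1.0, -0.031, 0.002], [0.002, -0.001, -1.0]]
force: [-0.9, 0.1, -0.2]
opening: 0.998
shift [-2.300e+00 -1.000e-01  1.212e+02] roll 0.004 q6 -33.2
```

```bash
python3 -m inch '[[87,-2,0,40,0],[87,-2,0,80,0],[87,-2,0,110,0],[87,-2,0,121,0],[87,-2,0,121,0],[40,-2,0,121,0],[40,-2,0,121,0],[40,-2,0,121,0]]'; python3 -m inch '[[40,0,0,0,0],[40,0,0,0,0],[40,0,0,0,0]]';python3 -c "
from h import *
go(.604,-.290,.190,-2)"
```

```text
time_s: 2.1
position: [0.4419, -0.1744, 0.1025]
tcp_rot: [[0.031, 1.0, 0.002], [1.0, -0.031, 0.0], [0.001, 0.002, -1.0]]
force: [-0.5, 0.3, 0.2]
opening: 0.811
time_s: 2.4
position: [0.442, -0.1744, 0.1029]
tcp_rot: [[0.031, 1.0, 0.002], [1.0, -0.031, 0.0], [0.0, 0.002, -1.0]]
force: [-0.9, -0.1, 3.8]
opening: 0.557
shift [-110.5  165.7  -86.7] roll 0.004 q6 -33.4
```

```bash
python3 -m inch '[[40,0,0,-5,0],[40,0,0,-30,0],[40,0,0,-70,0],[40,-30,40,-87,0],[40,-60,85,-87,0],[40,-90,130,-87,0],[40,-110,160,-87,0],[40,-110,166,-87,0]]'; python3 -m inch '[[40,0,0,0,0],[40,0,0,0,0]]';python3 -c "
from h import *
go(.604,-.290,.1085,-2)"
```

```text
time_s: 3.2
position: [0.6087, -0.2938, 0.1901]
tcp_rot: [[0.032, 0.999, 0.008], [0.999, -0.032, -0.004], [-0.004, 0.008, -1.0]]
force: [-1.6, -0.2, -1.5]
opening: 0.552
time_s: 3.4
position: [0.6077, -0.2931, 0.1892]
tcp_rot: [[0.032, 0.999, 0.005], [0.999, -0.032, -0.003], [-0.003, 0.005, -1.0]]
force: [-0.5, -0.8, -1.8]
opening: 0.556
shift [ 3.2 -4.2 80.6] roll 0.003 q6 -33.4
```

```bash
python3 -m inch '[[40,3,-4,25,0],[40,3,-4,50,0],[40,3,-4,65,0],[40,3,-4,72,0],[40,3,-4,76,0],[40,3,-4,78,0],[40,3,-4,78,0]]';python3 -c "
from h import *
go(.604,-.290,.1075,-2)
p,d=vision.capture('scene');cv2.imwrite('pics/s1.png',p[:,:,::-1])"
```

```text
time_s: 4.1
position: [0.6046, -0.2905, 0.1118]
tcp_rot: [[0.032, 0.999, 0.006], [0.999, -0.032, -0.004], [-0.004, 0.007, -1.0]]
force: [0.8, 0.4, -1.9]
opening: 0.55
shift [ 0.5 -0.7  4.3] roll 0.003 q6 -33.4
```

View pics/s1.png

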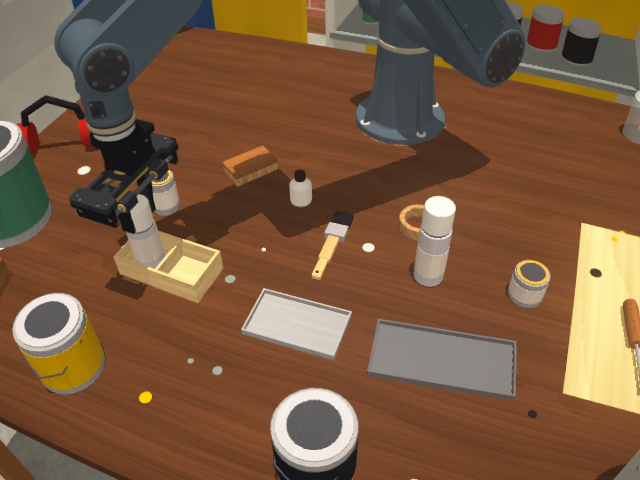

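The short can hangs inside the far bay (px 145,245), upright. I'll lower it the last few millimetres.

```bash
python3 -m inch '[[40,0,0,1,0],[40,0,0,2,0],[40,0,0,3,0],[40,0,0,4,0],[40,0,0,4,0]]'
```

```text
time_s: 4.65
position: [0.6048, -0.2907, 0.108]
tcp_rot: [[0.032, 0.999, 0.007], [0.999, -0.032, -0.004], [-0.004, 0.007, -1.0]]
force: [0.2, -0.2, -1.9]
opening: 0.557
```

```bash
python3 -m inch '[[40,0,0,0.7,0],[40,0,0,1.4,0],[40,0,0,1.4,0]]';python3 -m inch '[[40,0,0,0.8,0],[40,0,0,0.8,0]]'
```

```text
time_s: 4.95
position: [0.6049, -0.291, 0.1079]
tcp_rot: [[0.032, 0.999, 0.007], [0.999, -0.032, -0.005], [-0.005, 0.007, -1.0]]
force: [-2.6, 0.3, 3.6]
opening: 0.554
time_s: 5.15
position: [0.6048, -0.2912, 0.1079]
tcp_rot: [[0.032, 0.999, 0.007], [0.999, -0.032, -0.005], [-0.005, 0.007, -1.0]]
force: [-2.0, 0.7, 7.0]
opening: 0.56
```

```bash
python3 -m inch '[[52,0,0,0,0],[56,0,0,0,0],[70,0,0,0,0],[80,0,0,0,0],[87,0,0,-20,0],[87,0,0,-60,0],[87,0,0,-105,0],[87,0,0,-110,0]]';python3 -c "
from h import *
go(.460,.1796,.22,0)"
```

```text
time_s: 5.95
position: [0.6075, -0.2928, 0.2246]
tcp_rot: [[0.032, 0.999, 0.018], [0.999, -0.032, -0.013], [-0.012, 0.018, -1.0]]
force: [0.5, -1.0, 1.1]
opening: 0.988
shift [ 467.5 -162.4   -4. ] roll -0.032 q6 -33.4
```

```bash
python3 -m inch '[[87,40,-15,0,0],[87,85,-30,0,0],[87,130,-45,0,0],[87,175,-60,0,0],[87,220,-75,0,0],[87,265,-91,0,0],[87,310,-107,0,0],[87,355,-123,0,0]]';python3 -m inch '[[87,45,-15,0,0],[87,80,-28,0,0],[87,103,-36,0,0],[87,103,-36,0,0]]';python3 -c "
from h import *
go(.460,.1796,.126,0)"
```

```text
time_s: 6.75
position: [0.495, 0.0676, 0.2178]
tcp_rot: [[0.032, 0.999, 0.018], [0.999, -0.032, -0.012], [-0.012, 0.018, -1.0]]
force: [1.0, 0.9, 0.8]
opening: 0.998
time_s: 7.15
position: [0.4606, 0.1742, 0.2155]
tcp_rot: [[0.028, 0.999, 0.017], [1.0, -0.028, -0.012], [-0.011, 0.017, -1.0]]
force: [-0.3, 0.2, -0.0]
opening: 1.0
shift [ 6.4 -2.3 89.4] roll -0.028 q6 10.3
```

```bash
python3 -m inch '[[87,6,-2,30,0],[87,6,-2,60,0],[87,6,-2,80,0],[87,6,-2,89,0],[87,6,-2,89,0],[87,6,-2,89,0]]';python3 -c "
from h import *
go(.460,.1796,.126,0)"
```

```text
time_s: 7.75
position: [0.4611, 0.1789, 0.1269]
tcp_rot: [[0.028, 0.999, 0.018], [1.0, -0.028, -0.012], [-0.011, 0.018, -1.0]]
force: [0.3, 0.4, -0.0]
opening: 1.001
shift [ 0.7 -1.1  0.9] roll -0.028 q6 11.2
```

```bash
python3 -m inch '[[40,1,-1,0,0],[40,1,-1,0,0],[40,1,-1,0,0],[40,1,-1,0,0],[40,1,-1,0,0],[40,1,-1,0,0],[40,1,-1,-3,0],[40,1,-1,-6,0]]';python3 -c "
from h import *
go(.607,-.209,.21,-2)"
```

```text
time_s: 8.55
position: [0.4595, 0.1799, 0.1326]
tcp_rot: [[0.028, 0.999, 0.017], [1.0, -0.028, -0.012], [-0.011, 0.017, -1.0]]
force: [0.5, -1.1, -3.1]
opening: 0.559
shift [-385.4  159.7  -70.4] roll 0.007 q6 11.3
```

```bash
python3 -m inch '[[40,0,0,-25,0],[40,0,0,-60,0],[40,-25,10,-75,0],[40,-65,27,-75,0],[40,-105,44,-75,0],[40,-145,60,-75,0],[40,-185,77,-75,0],[40,-200,83,-75,0]]';python3 -m inch '[[40,-30,12,0,0],[40,-70,29,0,0],[40,-110,46,0,0],[40,-145,60,0,0],[40,-170,70,0,0],[40,-183,75,0,0],[40,-185,76,0,0],[40,-185,76,0,0]]';python3 -c "
from h import *
go(.607,-.209,.1385,-2)"
```

```text
time_s: 9.35
position: [0.5375, -0.0254, 0.2114]
tcp_rot: [[0.032, 0.999, 0.019], [0.999, -0.031, -0.014], [-0.013, 0.019, -1.0]]
force: [0.5, 0.8, -2.5]
opening: 0.557
time_s: 10.15
position: [0.6067, -0.2114, 0.2147]
tcp_rot: [[0.031, 0.999, 0.017], [0.999, -0.031, -0.012], [-0.011, 0.017, -1.0]]
force: [0.2, 0.7, -3.5]
opening: 0.555
shift [ 3.2 -1.2 76.2] roll 0.003 q6 -27.2
```

```bash
python3 -m inch '[[40,2,-1,25,0],[40,2,-1,50,0],[40,2,-1,66,0],[40,2,-1,73,0],[40,2,-1,77,0],[40,2,-1,79,0],[40,2,-1,79,0]]';python3 -m inch '[[40,0,0,1,0],[40,0,0,2,0],[40,0,0,3,0],[40,0,0,3,0]]'
```

```text
time_s: 10.85
position: [0.6075, -0.2101, 0.1364]
tcp_rot: [[0.031, 0.999, 0.018], [0.999, -0.031, -0.012], [-0.012, 0.018, -1.0]]
force: [-0.0, 0.5, -2.2]
opening: 0.562
time_s: 11.25
position: [0.6075, -0.2102, 0.1334]
tcp_rot: [[0.031, 0.999, 0.018], [0.999, -0.031, -0.012], [-0.012, 0.018, -1.0]]
force: [-0.5, 0.2, -2.3]
opening: 0.554
```

```bash
python3 -m inch '[[40,0,0,0.7,0],[40,0,0,1.4,0],[40,0,0,1.4,0]]';python3 -m inch '[[40,0,0,0.5,0],[40,0,0,1,0],[40,0,0,1,0]]'
```

```text
time_s: 11.55
position: [0.6076, -0.2103, 0.1321]
tcp_rot: [[0.031, 0.999, 0.018], [0.999, -0.031, -0.012], [-0.012, 0.019, -1.0]]
force: [-0.3, 0.1, -2.1]
opening: 0.56
time_s: 11.85
position: [0.6077, -0.2105, 0.132]
tcp_rot: [[0.031, 0.999, 0.019], [0.999, -0.031, -0.013], [-0.012, 0.019, -1.0]]
force: [-1.8, 0.0, 4.5]
opening: 0.559
```

```bash
python3 -m inch '[[52,0,0,0,0],[56,0,0,0,0],[70,0,0,0,0],[82,0,0,0,0],[87,0,0,-20,0],[87,0,0,-60,0],[87,0,0,-85,0],[87,0,0,-85,0]]';python3 -m inch '[[87,0,0,0,0],[87,0,0,0,0]]';python3 -c "
from h import *
go(.443,.3467,.19,1.8)
p,d=vision.capture('scene');cv2.imwrite('pics/s2.png',p[80:400,60:540,::-1])"
```

```text
time_s: 12.65
position: [0.6088, -0.2107, 0.2215]
tcp_rot: [[0.031, 0.999, 0.027], [0.999, -0.031, -0.017], [-0.017, 0.027, -0.999]]
force: [0.3, -0.4, 0.1]
opening: 0.988
time_s: 12.85
position: [0.6085, -0.2104, 0.2207]
tcp_rot: [[0.031, 0.999, 0.026], [0.999, -0.031, -0.017], [-0.016, 0.026, -1.0]]
force: [0.0, 0.0, 0.6]
opening: 0.998
shift [ 552.1 -183.2   17. ] roll -0.063 q6 -27.1
```

View pics/s2.png

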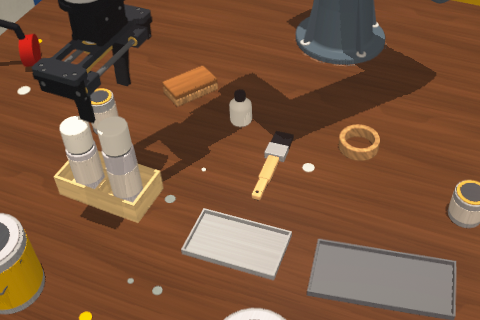

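Both cans stand upright in their bays (crop px 82,155 and 120,160). Next, the squat tin.

```bash
python3 -m inch '[[87,40,-13,0,0],[87,85,-28,0,0],[87,130,-43,0,0],[87,177,-58,0,0],[87,224,-74,0,0],[87,270,-89,0,0],[87,317,-105,0,-0.03],[87,360,-120,5,-0.06]]';python3 -m inch '[[87,45,-15,0,0],[87,90,-30,0,0],[87,135,-45,0,0],[87,170,-57,0,0],[87,185,-60,0,0],[87,185,-60,0,0],[87,185,-60,0,0]]';python3 -c "
from h import *
go(.443,.3467,.1,1.8)"
```

```text
time_s: 13.7
position: [0.4984, 0.155, 0.2058]
tcp_rot: [[-0.03, 0.999, 0.024], [0.999, 0.031, -0.016], [-0.017, 0.023, -1.0]]
force: [0.7, -0.3, 0.2]
opening: 0.999
time_s: 14.4
position: [0.433, 0.3371, 0.2006]
tcp_rot: [[-0.03, 0.999, 0.023], [0.999, 0.031, -0.018], [-0.018, 0.022, -1.0]]
force: [-0.5, 0.3, -0.5]
opening: 0.998
shift [ 11.1   8.1 100.6] roll -0.001 q6 26.2
```

```bash
python3 -m inch '[[87,11,8,40,0],[87,11,8,80,0],[87,11,8,100,0],[87,11,8,100,0],[87,11,8,100,0]]';python3 -c "
from h import *
go(.443,.3467,.021,1.8)"
```

```text
time_s: 14.9
position: [0.4439, 0.3453, 0.1007]
tcp_rot: [[-0.028, 0.999, 0.023], [0.999, 0.029, -0.018], [-0.019, 0.022, -1.0]]
force: [-0.0, -0.3, -0.7]
opening: 1.0
shift [ 2.9 -2.6 79.6] roll -0.003 q6 27.1
```

```bash
python3 -m inch '[[87,3,-2,30,0],[87,3,-2,60,0],[87,3,-2,74,0],[87,3,-2,79,0],[87,3,-2,79,0],[87,3,-2,79,0]]';python3 -m inch '[[50,0,0,0,0],[50,0,0,0,0],[50,0,0,0,0],[50,0,0,0,0],[50,0,0,0,0]]';python3 -c "
from h import *
go(.635,.0425,.1,1.8)"
```

```text
time_s: 15.5
position: [0.4446, 0.3472, 0.0229]
tcp_rot: [[-0.028, 0.999, 0.025], [0.999, 0.028, -0.017], [-0.018, 0.024, -1.0]]
force: [0.3, 0.9, 0.9]
opening: 1.002
time_s: 16.0
position: [0.4444, 0.3473, 0.0232]
tcp_rot: [[-0.028, 0.999, 0.025], [0.999, 0.028, -0.017], [-0.018, 0.024, -1.0]]
force: [-0.2, 0.2, 4.0]
opening: 0.686
shift [-311.3  183.6  -66.9] roll -0.003 q6 27.8
```

```bash
python3 -m inch '[[50,0,0,-5,0],[50,0,0,-30,0],[50,0,0,-67,0],[50,-30,18,-77,0],[50,-70,42,-77,0],[50,-110,66,-77,0],[50,-140,84,-77,0],[50,-140,84,-77,0]]';python3 -m inch '[[50,-40,23,0,0],[50,-80,47,0,0],[50,-120,70,0,0],[50,-150,88,0,0],[50,-168,97,0,0],[50,-172,99,0,0],[50,-172,99,0,0]]';python3 -c "
from h import *
go(.635,.0425,.04,1.8)"
```

```text
time_s: 16.8
position: [0.5339, 0.2073, 0.1051]
tcp_rot: [[-0.023, 0.999, 0.028], [1.0, 0.023, -0.018], [-0.018, 0.027, -0.999]]
force: [-1.2, 0.1, -2.4]
opening: 0.682
time_s: 17.5
position: [0.6356, 0.0384, 0.1104]
tcp_rot: [[-0.022, 0.999, 0.026], [1.0, 0.023, -0.017], [-0.017, 0.025, -1.0]]
force: [-0.1, 0.6, -2.3]
opening: 0.683
shift [ 5.3 -2.3 70.3] roll -0.009 q6 -6.9
```

```bash
python3 -m inch '[[50,4,-2,25,0],[50,4,-2,50,0],[50,4,-2,64,0],[50,4,-2,70,0],[50,4,-2,74,0],[50,4,-2,76,0],[50,4,-2,76,0]]';python3 -m inch '[[50,0,0,2,0],[50,0,0,4,0],[50,0,0,5.5,0],[50,0,0,5.5,0]]'
```

```text
time_s: 18.2
position: [0.6359, 0.0412, 0.0349]
tcp_rot: [[-0.022, 0.999, 0.027], [1.0, 0.023, -0.017], [-0.018, 0.026, -0.999]]
force: [0.5, -0.3, -2.2]
opening: 0.683
time_s: 18.6
position: [0.6359, 0.041, 0.0293]
tcp_rot: [[-0.022, 0.999, 0.026], [1.0, 0.023, -0.017], [-0.017, 0.026, -1.0]]
force: [-0.4, 0.1, -1.6]
opening: 0.682
```

```bash
python3 -m inch '[[50,0,0,1,0],[50,0,0,2,0],[50,0,0,2.5,0],[50,0,0,2.5,0]]';python3 -m inch '[[50,0,0,0.5,0],[50,0,0,1,0],[50,0,0,1,0]]'
```

```text
time_s: 19.0
position: [0.6359, 0.041, 0.0267]
tcp_rot: [[-0.022, 0.999, 0.026], [1.0, 0.023, -0.017], [-0.017, 0.026, -1.0]]
force: [-0.3, -0.3, -1.0]
opening: 0.681
time_s: 19.3
position: [0.636, 0.041, 0.0263]
tcp_rot: [[-0.022, 0.999, 0.026], [1.0, 0.023, -0.017], [-0.018, 0.026, -1.0]]
force: [-1.0, -0.6, 3.5]
opening: 0.684
```

```bash
python3 -m inch '[[64,0,0,0,0],[70,0,0,0,0],[80,0,0,0,0],[87,0,0,0,0],[87,0,0,-30,0],[87,0,0,-75,0],[87,0,0,-120,0],[87,0,0,-165,0]]';python3 -m inch '[[87,0,0,-20,0],[87,0,0,-20,0]]';python3 -c "
from h import *
go(.458,-.3485,.21,1.8)"
```

```text
time_s: 20.1
position: [0.6313, 0.0438, 0.1925]
tcp_rot: [[-0.022, 0.999, 0.026], [1.0, 0.023, -0.017], [-0.017, 0.025, -1.0]]
force: [1.7, 0.3, 0.2]
opening: 0.995
time_s: 20.3
position: [0.6334, 0.044, 0.2171]
tcp_rot: [[-0.022, 0.999, 0.035], [1.0, 0.023, -0.018], [-0.019, 0.035, -0.999]]
force: [1.0, -0.2, 0.1]
opening: 0.999
shift [-388.3 -184.5    7.9] roll -0.009 q6 -6.6
```

```bash
python3 -m inch '[[87,-40,-19,0,0],[87,-85,-40,0,0],[87,-130,-62,0,0],[87,-175,-83,0,0],[87,-220,-105,0,0],[87,-265,-126,0,0],[87,-310,-147,0,0],[87,-350,-166,0,0]]';python3 -m inch '[[87,-35,-15,0,0],[87,-65,-30,0,0],[87,-72,-33,0,0],[87,-72,-33,0,0]]';python3 -c "
from h import *
go(.458,-.3485,.1,1.8)"
```

```text
time_s: 21.1
position: [0.4734, -0.3111, 0.2161]
tcp_rot: [[-0.021, 0.999, 0.033], [1.0, 0.022, -0.016], [-0.017, 0.033, -0.999]]
force: [-0.2, -0.4, -0.6]
opening: 0.996
time_s: 21.5
position: [0.4409, -0.3843, 0.2146]
tcp_rot: [[-0.019, 0.999, 0.032], [1.0, 0.019, -0.014], [-0.014, 0.031, -0.999]]
force: [0.3, 0.1, -0.1]
opening: 1.001
shift [ 37.1  14.2 114.6] roll -0.013 q6 -54.1
```

```bash
python3 -m inch '[[87,20,8,0,-0.01],[87,37,14,0,-0.01],[87,37,14,0,-0.01],[87,37,14,45,-0.01],[87,37,14,90,-0.01]]';python3 -m inch '[[87,0,0,10,0],[87,0,0,10,0],[87,0,0,10,0]]';python3 -c "
from h import *
go(.458,-.3485,.037,1.8)"
```

```text
time_s: 22.0
position: [0.4589, -0.3485, 0.1254]
tcp_rot: [[-0.031, 0.999, 0.035], [0.999, 0.032, -0.018], [-0.019, 0.035, -0.999]]
force: [0.2, -0.6, -0.3]
opening: 1.001
time_s: 22.3
position: [0.4604, -0.3493, 0.1168]
tcp_rot: [[-0.032, 0.999, 0.037], [0.999, 0.033, -0.02], [-0.021, 0.037, -0.999]]
force: [0.0, -0.7, 0.0]
opening: 1.003
shift [ 2.6 -5.2 79.7] roll 0.0 q6 -51.3
```

```bash
python3 -m inch '[[87,3,-5,30,0],[87,3,-5,60,0],[87,3,-5,74,0],[87,3,-5,79,0],[87,3,-5,79,0],[87,3,-5,79,0]]';python3 -c "
from h import *
go(.458,-.3485,.037,1.8)"
```

```text
time_s: 22.9
position: [0.459, -0.349, 0.039]
tcp_rot: [[-0.032, 0.999, 0.039], [0.999, 0.033, -0.022], [-0.024, 0.038, -0.999]]
force: [-0.5, 0.3, 0.1]
opening: 1.003
shift [ 0.6 -1.1  2. ] roll 0.001 q6 -51.7
```

```bash
python3 -m inch '[[44,0,0,0,0],[44,0,0,0,0],[44,0,0,0,0],[44,0,0,0,0],[44,0,0,0,0],[44,0,0,0,0],[44,0,0,-3,0],[44,0,0,-20,0]]';python3 -m inch '[[44,0,0,-40,0],[44,0,0,-85,0],[44,0,0,-125,0],[44,0,0,-145,0],[44,0,0,-145,0]]'; python3 -c "
from h import *
go(.637,-.0315,.2,1.8)
p,d=vision.capture('scene');cv2.imwrite('pics/s3.png',p[60:360,20:460,::-1])"
```

```text
time_s: 23.7
position: [0.457, -0.3471, 0.0573]
tcp_rot: [[-0.032, 0.999, 0.036], [0.999, 0.033, -0.018], [-0.02, 0.035, -0.999]]
force: [-0.2, -0.0, -2.3]
opening: 0.614
time_s: 24.2
position: [0.4532, -0.3458, 0.2055]
tcp_rot: [[-0.032, 0.999, 0.041], [0.999, 0.033, -0.024], [-0.025, 0.04, -0.999]]
force: [0.3, -0.3, -2.4]
opening: 0.614
shift [308.4 193.6   5.5] roll 0.0 q6 -51.4
```

View pics/s3.png

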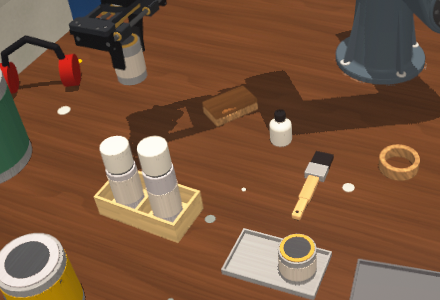

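Squat tin stands in the steel tray (crop px 297,257); the tall tin is held high and upright at (130,60).

```bash
python3 -m inch '[[44,35,0,0,0],[44,78,5,0,0],[44,122,12,0,0],[44,166,22,0,0],[44,210,42,0,0],[44,250,72,0,0],[44,280,108,0,0],[44,298,150,0,0]]';python3 -m inch '[[44,5,40,0,0],[44,8,72,0,0],[44,8,90,0,0],[44,8,90,0,0],[44,8,90,0,0]]';python3 -c "
from h import *
go(.637,-.032,.055,1.8)"
```

```text
time_s: 25.05
position: [0.5904, -0.0384, 0.1992]
tcp_rot: [[-0.034, 0.999, 0.03], [0.999, 0.035, -0.018], [-0.019, 0.029, -0.999]]
force: [0.1, -0.6, -1.7]
opening: 0.616
time_s: 25.55
position: [0.678, -0.0269, 0.1985]
tcp_rot: [[-0.034, 0.999, 0.024], [0.999, 0.035, -0.017], [-0.017, 0.023, -1.0]]
force: [0.3, 0.3, -2.6]
opening: 0.618
shift [ -1.2 -44.5 142.6] roll 0.003 q6 -13.1
```

```bash
python3 -m inch '[[44,-3,-20,10,0],[44,-3,-44,40,0],[44,-3,-44,80,0],[44,-3,-44,115,0],[44,-3,-44,134,0],[44,-3,-44,141,0],[44,-3,-44,141,0],[44,-3,-44,141,0]]';python3 -c "
from h import *
go(.637,-.0325,.0425,1.8)
p,d=vision.capture('scene');cv2.imwrite('pics/s4.png',p[60:360,120:560,::-1])"
```

```text
time_s: 26.35
position: [0.6378, -0.034, 0.0575]
tcp_rot: [[-0.034, 0.999, 0.025], [0.999, 0.034, -0.017], [-0.018, 0.024, -1.0]]
force: [0.2, -0.4, -2.8]
opening: 0.617
shift [ 1.8 -1.1 15. ] roll 0.003 q6 -14.1
```

View pics/s4.png

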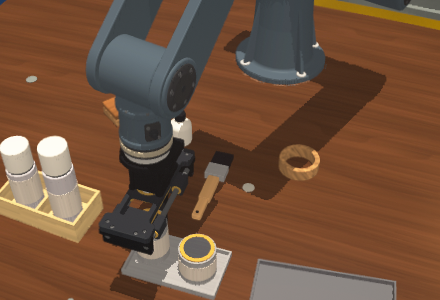

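The tall tin hangs over the free half of the steel tray (crop px 152,240), next to the squat tin.

```bash
python3 -m inch '[[44,1,-1,4,0],[44,1,-1,8,0],[44,1,-1,11,0],[44,1,-1,13,0],[44,1,-1,14,0],[44,1,-1,14,0]]'
```

```text
time_s: 27.0
position: [0.6375, -0.0333, 0.0437]
tcp_rot: [[-0.034, 0.999, 0.026], [0.999, 0.035, -0.017], [-0.018, 0.025, -1.0]]
force: [-0.5, -0.4, -1.9]
opening: 0.616
```

```bash
python3 -m inch '[[44,0,0,1,0],[44,0,0,2,0],[44,0,0,2,0]]';python3 -m inch '[[44,0,0,0.5,0],[44,0,0,1,0],[44,0,0,1,0]]'
```

```text
time_s: 27.3
position: [0.6377, -0.0333, 0.0423]
tcp_rot: [[-0.034, 0.999, 0.026], [0.999, 0.035, -0.017], [-0.018, 0.025, -1.0]]
force: [-1.7, 1.1, 2.7]
opening: 0.616
time_s: 27.6
position: [0.6376, -0.0332, 0.0422]
tcp_rot: [[-0.034, 0.999, 0.026], [0.999, 0.035, -0.017], [-0.018, 0.025, -1.0]]
force: [-2.9, 0.3, 5.5]
opening: 0.617
```

```bash
python3 -m inch '[[58,0,0,0,0],[66,0,0,0,0],[80,0,0,0,0],[87,0,0,0,0],[87,0,0,-30,0],[87,0,0,-75,0],[87,0,0,-95,0],[87,0,0,-95,0]]';python3 -c "
from h import *
go(.4513,-.0047,.14,92)"
```

```text
time_s: 28.4
position: [0.6379, -0.0321, 0.141]
tcp_rot: [[-0.034, 0.999, 0.034], [0.999, 0.035, -0.019], [-0.02, 0.033, -0.999]]
force: [-0.4, 0.1, 0.1]
opening: 0.996
shift [  33.8 -185.4   -5.9] roll -1.571 q6 -14.1
```

```bash
python3 -m inch '[[87,4,-25,0,-0.14],[87,8,-50,0,-0.29],[87,13,-75,0,-0.43],[87,18,-100,0,-0.58],[87,23,-125,0,-0.72],[87,28,-150,0,-0.87],[87,32,-170,0,-1.02],[87,34,-183,0,-1.16]]';python3 -c "
from h import *
go(.4513,-.0047,.14,92)"
```

```text
time_s: 29.2
position: [0.4508, -0.0038, 0.1329]
tcp_rot: [[-0.932, 0.362, 0.03], [0.361, 0.932, -0.018], [-0.034, -0.006, -0.999]]
force: [-0.2, 0.4, 0.8]
opening: 1.004
shift [-1.  -0.7 -7.1] roll -0.405 q6 -82.5
```

```bash
python3 -m inch '[[60,0,0,0,-0.14],[60,0,0,0,-0.28],[60,0,0,0,-0.405],[60,0,0,30,-0.405],[60,0,0,65,-0.405],[60,0,0,83,-0.405],[60,0,0,83,-0.405],[60,0,0,83,-0.405]]';python3 -c "
from h import *
go(.4513,-.0047,.004,92)
p,d=vision.capture('wrist');cv2.imwrite('pics/w1.png',p[:,:,::-1])"
```

```text
time_s: 30.0
position: [0.4527, -0.0051, 0.0493]
tcp_rot: [[-0.999, -0.035, 0.028], [-0.035, 0.999, -0.017], [-0.027, -0.018, -0.999]]
force: [-0.1, -1.2, 0.0]
opening: 0.693
shift [ 2.6  1.3 45.2] roll 0.0 q6 -105.3
```

View pics/w1.png

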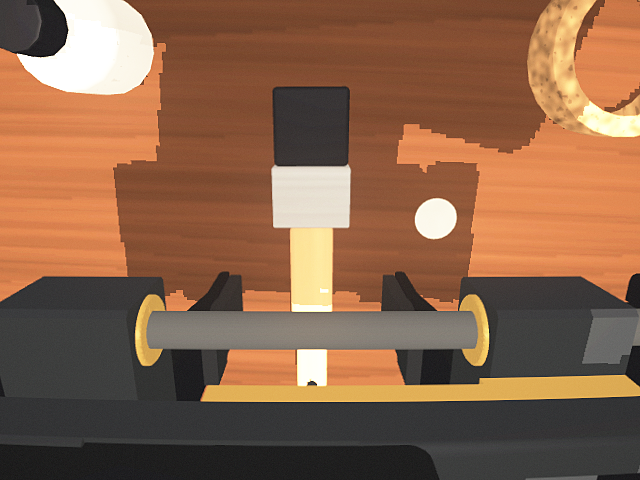

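Brush handle (px 312,260) is centred and aligned between the fingers. I'll descend and grip.

```bash
python3 -m inch '[[60,2,1,20,0],[60,2,1,36,0],[60,2,1,43,0],[60,2,1,45,0],[60,2,1,45,0],[60,2,1,45,0]]';python3 -m inch '[[10,0,0,0,0],[10,0,0,0,0],[10,0,0,0,0],[10,0,0,0,0],[10,0,0,0,0],[10,0,0,0,0]]';python3 -c "
from h import *
go(.621,.244,.10,7.6)"
```

```text
time_s: 30.65
position: [0.453, -0.0052, 0.0057]
tcp_rot: [[-0.999, -0.035, 0.031], [-0.035, 0.999, -0.018], [-0.03, -0.019, -0.999]]
force: [0.1, 0.7, -0.7]
opening: 0.69
time_s: 31.25
position: [0.453, -0.0052, 0.0057]
tcp_rot: [[-0.999, -0.035, 0.031], [-0.035, 0.999, -0.018], [-0.03, -0.019, -0.999]]
force: [0.1, -0.3, -0.1]
opening: 0.249
shift [-179.5  241.4  -93.6] roll 1.473 q6 -104.9
```

```bash
python3 -m inch '[[10,0,0,-5,0],[10,0,0,-30,0],[10,0,0,-70,0],[10,-10,15,-94,0.1],[10,-35,45,-94,0.24],[10,-60,80,-94,0.38],[10,-85,115,-94,0.52],[10,-112,150,-94,0.66]]';python3 -c "
from h import *
go(.621,.244,.10,7.6)"
```

```text
time_s: 32.05
position: [0.5568, 0.1518, 0.1005]
tcp_rot: [[-0.807, 0.59, 0.03], [0.589, 0.808, -0.018], [-0.035, 0.003, -0.999]]
force: [0.5, -0.9, -0.8]
opening: 0.249
shift [  2.5 112.3   0.7] roll 0.807 q6 -47.9
```

```bash
python3 -m inch '[[10,0,35,0,0.14],[10,1,70,0,0.28],[10,2,95,0,0.42],[10,3,110,0,0.56],[10,3,112,0,0.7],[10,3,112,0,0.807],[10,3,112,0,0.807],[10,3,112,0,0.807]]';python3 -c "
from h import *
go(.621,.244,.025,7.6)
p,d=vision.capture('scene');cv2.imwrite('pics/s5.png',p[100:420,180:640,::-1])"
```

```text
time_s: 32.85
position: [0.6199, 0.2439, 0.1006]
tcp_rot: [[-0.135, 0.99, 0.029], [0.991, 0.135, -0.019], [-0.022, 0.026, -0.999]]
force: [0.2, 1.0, -1.4]
opening: 0.247
shift [ 1.7 -0.9 75.6] roll 0.002 q6 5.7
```

View pics/s5.png

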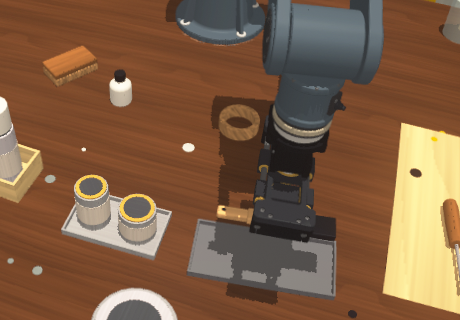

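Both tins stand in the steel tray (crop px 92,200 and 137,218). The brush hangs parallel over the grey tray; I'll lower it.

```bash
python3 -m inch '[[10,1,-1,30,0],[10,1,-1,60,0],[10,1,-1,74,0],[10,1,-1,80,0],[10,1,-1,84,0],[10,1,-1,86,0],[10,1,-1,86,0]]';python3 -c "
from h import *
go(.621,.244,.009,7.6)"
```

```text
time_s: 33.6
position: [0.6221, 0.2433, 0.0155]
tcp_rot: [[-0.134, 0.99, 0.031], [0.991, 0.135, -0.018], [-0.022, 0.028, -0.999]]
force: [0.9, -0.1, -0.7]
opening: 0.251
shift [ 1.  -1.2  6.4] roll 0.002 q6 6.0
```

```bash
python3 -m inch '[[10,0,-1,2,0],[10,0,-1,4,0],[10,0,-1,5.5,0],[10,0,-1,6,0],[10,0,-1,6,0]]';python3 -m inch '[[10,0,0,0.7,0],[10,0,0,1.2,0],[10,0,0,1.2,0]]'
```

```text
time_s: 34.1
position: [0.6212, 0.243, 0.0095]
tcp_rot: [[-0.134, 0.99, 0.031], [0.991, 0.135, -0.018], [-0.022, 0.028, -0.999]]
force: [0.0, 0.3, -0.9]
opening: 0.246
time_s: 34.4
position: [0.6213, 0.243, 0.0093]
tcp_rot: [[-0.134, 0.99, 0.031], [0.991, 0.135, -0.018], [-0.022, 0.028, -0.999]]
force: [-1.7, -0.5, 5.7]
opening: 0.249
```

```bash
python3 -m inch '[[26,0,0,0,0],[34,0,0,0,0],[45,0,0,0,0],[45,0,0,0,0],[45,0,0,-25,0],[45,0,0,-65,0],[45,0,0,-110,0],[45,0,0,-150,0]]';python3 -m inch '[[45,0,-45,0,0],[45,0,-90,0,0],[45,0,-135,0,0],[45,40,-170,0,0],[45,80,-190,0,0],[45,120,-190,0,0],[45,150,-190,0,0],[45,150,-190,0,0]]';python3 - <<'E'
from h import *
import h
p,d=vision.capture('scene');cv2.imwrite('pics/s6.png',p[:,:,::-1])
p,d=vision.capture('top');cv2.imwrite('pics/t6.png',p[:,:,::-1])
print(bot.read_state()["force"])
E
```

```text
time_s: 35.2
position: [0.6167, 0.2458, 0.1608]
tcp_rot: [[-0.134, 0.99, 0.031], [0.991, 0.135, -0.018], [-0.022, 0.028, -0.999]]
force: [0.5, 0.6, -1.2]
opening: 0.514
time_s: 36.0
position: [0.408, 0.3723, 0.1522]
tcp_rot: [[-0.139, 0.99, 0.033], [0.99, 0.139, -0.016], [-0.02, 0.031, -0.999]]
force: [0.7, -1.0, -0.6]
opening: 0.52
[-0.49001885  0.59265882  1.41163592]
```

View pics/s6.png

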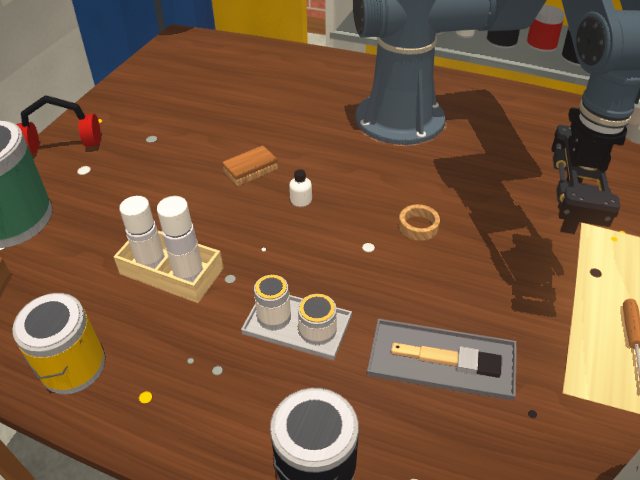

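View pics/t6.png

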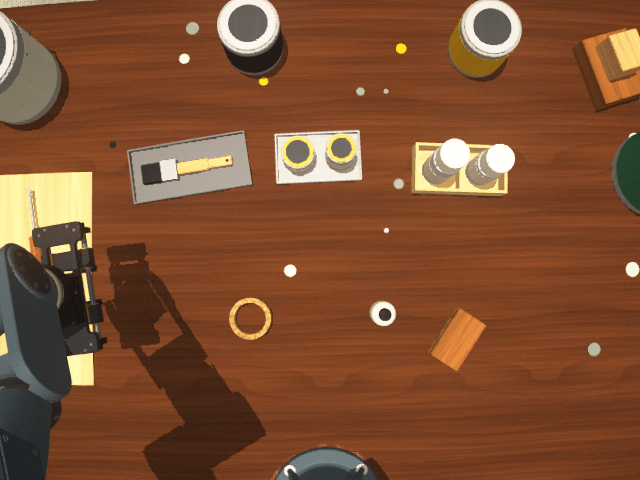

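Everything is where it belongs: cans at (454,154) and (495,158), tins at (297,153) and (341,149), and the brush flat at (187,167). The tape (250,319) and bottle (383,314) have not moved.

```bash
python3 - <<'E'
from h import *
p,d=vision.capture('top');m=vision.camera_model("top");Z=cloud(m,d)[...,2]
for n,b in dict(tall=(435,130,472,175),short=(478,140,518,175),tt=(325,130,358,168),sq=(278,132,318,172),brush=(140,150,235,190)).items():
    u0,v0,u1,v1=b;h=np.percentile(Z[v0:v1,u0:u1],95);M=np.zeros((480,640),bool);M[v0:v1,u0:u1]=Z[v0:v1,u0:u1]>h-.007
    P=np.argwhere(M)[:,::-1];print(n,round(h,4),np.round(ray(m,P,h).mean(0),4))
s=bot.read_state();print(np.abs(s["qvel"]).max(),s["time_s"]);print(bot.hand_in())
E
```

```text
tall 0.1716 [ 0.6065 -0.209 ]
short 0.1467 [ 0.6032 -0.2899]
tt 0.0834 [ 0.6354 -0.0344]
sq 0.0633 [0.6343 0.041 ]
brush 0.0185 [0.6178 0.2604]
1.3670748072843009 36.15
the job is handed in; nothing more can be done
None
```

The job is done and handed in at about 36 s of the 128 s allowed. Both spray cans stand in the caddy, one per bay. Both tins stand side by side in the steel tray, and the brush lies flat in the grey tray. I worked in the order asked: cans, then tins, then brush. Each item was lowered until light contact (about 3–7 N) before I released it.

**Final checks:** The last views show everything upright and in place. The tops sit about 1–2 mm above what I expected (tall can 171.6 mm, short can 146.7 mm, tall tin 83.4 mm, squat tin 63.3 mm). That matches the depth noise seen at the start. The cans and tins are within about 3 mm of their target positions. The tape roll and bottle appear at the same pixels as before.

**What was off:**
- **Tool tilt:** it drifted to about 2.7° at most during the work and could not be corrected with the available moves, so carried items may have leaned by up to that much.
- **Overshoot:** one carry of the tall tin overshot by about 40 mm in free air and was corrected before lowering.
- **Brush check:** the last numeric check of the brush is off the tray centre along its length. It mostly measured the thicker metal and bristle end, so I relied on the image there.

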